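# Check the brake lever of a trolley handle

## Robot

A 7-joint arm with a two-finger parallel gripper is mounted at the origin on the work surface. World frame = base frame: x ahead of the robot, y to its left, z up, the work surface at z = 0. Lengths are in m, angles in rad, forces in N, time in s.
With the tool pointing down it reaches from about 0.4 to 0.85 m from the base axis. Payload 6.9 kg.
Tool frame: the origin (TCP) lies midway between the tips of the shut fingers; the grasp point (between the pads) lies behind it (ctrl.pinch_z is the z of the grasp point in the tool frame, in m); z points along the fingers, y is the direction in which the jaws open and shut (so a half turn about z gives the same grasp; the last joint's range is limited). The gripper opens to 85 mm and grips with 20 to 120 N. Pads are 22 mm wide; open, the fingers measure 114 mm over their backs; the gripper's body (76 mm by 85 mm) begins 54 mm behind the grasp point. The pads swing forward as they close: fully open they stand 13 mm farther back than shut.
Start: joints at [1.27, 0.507, -0.238, 1.5, 0.126, 1.149, -0.155], TCP at [0.247, -0.574, 0.194] pointing down, gripper open.
Joint ranges: [-3.08, 3.08], [-0.24, 2.05], [-1.43, 1.35], [0, 2.5], [-1.52, 4.66], [0.17, 1.96], [-2.89, 2.89]. Speed limits (rad/s): [2.39, 2.39, 3.14, 3.14, 3.14, 3.14, 3.14].

## Interface

Orientations are given as a unit quaternion [w, x, y, z].
In Python, from station import ctrl, get_state, vision, ticket, models gives the robot as it stands. Calls block until the motion is done:
- ctrl.movep(position, orientation): joint-space move of the TCP to a pose.
- ctrl.movel(position, frame=None, max_speed=0.15): straight line of the TCP; frame=None keeps the orientation; max_speed is the mean speed in m/s.
- ctrl.set_joints(angles): joint-space move.
- ctrl.ungrasp() and ctrl.close_gripper(force=None): open the fingers fully, or close them until they stop; force is the grip in N (None keeps the last).
- ctrl.pause(seconds).
- ctrl.ik(position, orientation): joint angles nearest the present ones, or None.
- get_state(): the state.
- vision.grab_frame(name): name is "side" or "top"; returns (picture, depth): 400x640x3 uint8, blue, green, red; 400x640 float32, m along the optical axis (not along the pixel's ray), 0 where there is no reading.
- vision.camera_info(name): a dict with "mtx" (3x3 intrinsics, pixels), "R" (3x3) and "t" (3): a world point X has camera coordinates R X + t. Camera axes: x right, y down, z forward; pixel columns grow to the right and rows downward; lengths in m; the calibration is good to about 2 mm. A picture is of the moment at which its call begins. camera_info takes no time and is no camera call.
A pose or a line that the arm cannot do raises ctrl.Unreachable and nothing moves.
- ticket.close_job(): hands the job in, once; it reports no verdict.
Trained networks look in the newest picture that a camera, given by its name, has taken for a name from the list of things; names that differ only in an ending like _2 or _b are one class to them, and where a whole thing is asked for, a point or a joint stands for the part that bears it (a point fixed in the world has none). Each returns a list of dicts, best first, with "p" (0 to 1); they miss things now and then, are a little off and sometimes report something else, mostly with a low value. They report only what shows in the picture. A call takes as long as a camera call.
- models.recognise(camera, target): "point" ([column, row] in pixels, amid what is visible of it).
- models.masks_of(camera, target): "mask" (400x640 bool, what is visible of it) and "point" ([column, row] in pixels, amid what is visible of it).
The state is a dict: "time": time; "qpos": joint angles; "qd": joint speeds; "tau": joint torques, N m; "tcp_pos": TCP position; "eef_rot": TCP orientation; "contact_force": force on the tool from outside, world axes, zero at the start; "wrist_torque": the same for the moment, N m; "width": finger opening in m.
Only numpy, scipy, OpenCV 4.12 (cv2) and the standard library are available. Lean on these libraries where they do the work, as an engineer would, in place of code of your own. Each camera call takes 0.05 s, during which the arm holds its last target. There are 200 camera calls.

## Task

The push handle clamped in the welding jig has just had its red brake lever bolted on; check that the lever stops short of the grip. Press it in towards the grip with the outside of your fingers until it comes up solid on its stop, keep it pressed firmly there for a good second, then ease it back out to rest without letting it snap and move clear. Only push it from its outer side, never grip it or strain it, and leave the loose things on the bench where they are.

Things in the scene. Friction and masses are not known exactly. Their poses are not given: they have to be found in the camera images.
- brake_lever (a joint): angle of the red brake lever: 0 at rest (out), grows as it is pressed in towards the grip, hard stop at 0.30 rad. A spring pushes it out with about 3 N at rest and 7 N just short of the stop, felt 95 mm from the pivot; at the stop the resistance rises sharply. A firm press is 10 to 25 N; over 50 N strains it. Let go when pressed, it snaps back.
- lever_face (a point): middle of the flat outer face of the red lever's straight blade (10 mm thick, 18 high), 90 mm from the pivot, about 115 mm above the bench. The lever swings in the level plane. Axes turn with it: x out of this face, away from the grip (push along -x), y along the blade towards the pivot, z up. Below the blade only low loose things (40 mm); free above.
- lever_end (a point): centre of the ball (diameter 21 mm) at the lever's free end, 134 mm from the pivot; axes as lever_face. At rest it is about 90 mm from the cross tube's axis, at the stop about 50 mm (some 22 mm clear of the grip).
- lever_pivot (a point): the lever's pivot, a vertical bolt, at the lever's middle height. Fixed. Axes of the jig: y along the straight cross tube, away from the lever's free end; x level, square to the tube, from the grip to the lever's side; z up. At rest the lever leans 0.36 rad out from the tube, at its stop 0.06 rad. The bracket here reaches 22 mm above and below this point.
- grip_middle (a point): middle of the black rubber grip (diameter 35 to 39, 120 long) on the axis of the cross tube, 115 mm above the bench. Fixed, axes as lever_pivot. The handle is a level U of 28 mm steel tube in a blue jig, 420 mm between leg centres, lever inside the U. The legs run in +x; 180 mm along them stand toggle clamps, up to 152 mm above the bench.
- paste_tin: green tin, diameter 70, height 83, standing inside the U near the bracket. Origin at the centre of its underside. Loose, leave alone.
- bush: short steel bush, diameter 32, height 40, standing on the bench inside the U under or near the lever. Origin at the centre of its underside. Loose, leave alone.
- angle_offcut: offcut of angle steel 110 long, 40 by 40, lying outside the U on the lever's free-end side. Origin at the middle of its underside. Loose, leave alone.
- chipping_hammer: chipping hammer 245 long, 23 high, wooden handle, lying outside the U on the other side. Origin on its underside near the middle of its length. Loose, leave alone.

How it is judged:
On the way:
1. the lever is kept against its stop (joint over 0.28) by the fingers pressing it with more than 8 N (value of joint brake_lever above 0.28 rad and contact force between the fingers and brake_lever above 8 N), for 0.8 s.
At the end, for the whole second after the job is handed in: The lever is back at rest (joint under 0.02 rad, still) and the four loose things are within 10 mm of where they began (value of joint brake_lever below 0.02 rad and velocity of joint brake_lever below 0.05 rad/s and distance of each of paste_tin, bush, angle_offcut, chipping_hammer from where it was at the start of the episode below 0.01 m); the robot touches nothing.
It fails at once if the lever snaps back (faster than 3.5 rad/s) (velocity of joint brake_lever below -3.5 rad/s).
It fails at once if the lever is strained (fingers push it with more than 50 N) (contact force between the fingers and brake_lever above 50 N).
It fails at once if the lever is gripped, hooked between open fingers or pressed from anywhere but its outer side (the point between the finger pads is not outside its outer face while they touch it) (contact force between the fingers and brake_lever above 1 N and x of the grasp point in the frame of lever_face below -0.002 m).
It fails at once if a loose thing is knocked or lifted (distance of any of paste_tin, bush, angle_offcut, chipping_hammer from where it was at the start of the episode above 0.02 m).
It also fails if it takes over 45 s, if anything falls off the work surface, if the arm or the gripper's body presses on something with over 40 N, if the wrist force passes 120 N, or if a joint passes its speed limit or range.

## Working session

There is one attempt and no reset: what is moved stays moved. The work goes in short steps, each a Python script; the robot and the scene stay as the last script left them, time stands still between calls to the robot, and variables do not carry over. Pictures are saved under pics/ and viewed, about 8 in all and at most 12, crops included, and the job is handed in when it is done.

```bash
ls; mkdir -p pics; cat > h.py <<'E'
import numpy as np, cv2
from station import ctrl, get_state, vision, ticket, models
def info(c):
    d=vision.camera_info(c); return np.array(d["mtx"]),np.array(d["R"]),np.array(d["t"]).ravel()
def world(c,uv,z):
    K,R,t=info(c); uv=np.atleast_2d(uv); z=np.atleast_1d(z)
    p=np.linalg.inv(K)@np.c_[uv,np.ones(len(uv))].T*z
    return (R.T@(p-t[:,None])).T
def proj(c,X):
    K,R,t=info(c); p=K@(R@np.asarray(X)+t); return p[:2]/p[2]
E
python3 - <<'E'
from h import *
ims=[]
for c in("top","side"):
    im,d=vision.grab_frame(c); cv2.imwrite(f"pics/{c}0.png",im); np.save(f"{c}0.npy",d)
    K,R,t=info(c); print(c,-R.T@t,R[2],K[0,0])
    for n in("brake_lever","lever_face","lever_end","lever_pivot","grip_middle","paste_tin","bush","angle_offcut","chipping_hammer"):
        r=models.recognise(c,n)
        for k in r[:2]:
            u,v=map(int,np.round(k["point"])); print(n,round(k["p"],2),(u,v),world(c,[u,v],d[v,u]).round(3))
    for k in models.masks_of(c,"brake_lever")[:1]:
        np.save(c+"m.npy",k["mask"]); m=k["mask"]&(d>0); v,u=np.nonzero(m); P=world(c,np.c_[u,v],d[m])
        print("mask",k["p"],m.sum(),P.min(0),P.max(0),np.median(P,0))
s=get_state(); print(s["time"],s["tcp_pos"],s["eef_rot"],s["width"],s["contact_force"],ctrl.pinch_z)
E
```

```text
pics
top [0.39510435 0.14873943 1.28954264] [ 0.12828799 -0.00680331 -0.99171362] 465.0417334773766
brake_lever 0.72 (380, 219) [[ 0.486 -0.017  0.123]]
lever_face 0.64 (380, 218) [[ 0.489 -0.017  0.123]]
lever_end 0.49 (382, 218) [[ 0.489 -0.022  0.123]]
lever_pivot 0.73 (217, 187) [[0.58  0.418 0.014]]
lever_pivot 0.65 (367, 189) [[0.578 0.002 0.014]]
grip_middle 0.76 (364, 186) [[0.585 0.012 0.026]]
paste_tin 0.62 (315, 201) [[0.536 0.147 0.081]]
angle_offcut 0.57 (471, 271) [[ 0.355 -0.282  0.003]]
chipping_hammer 0.85 (214, 189) [[ 0.577  0.429 -0.002]]
mask 0.57 285 [ 0.47307724 -0.09652968 -0.00496913] [0.50983195 0.05637203 0.13065356] [ 0.48646753 -0.01753904  0.1229917 ]
side [ 0.31188338 -0.54695198  1.01282447] [ 0.20258867  0.60001343 -0.77391325] 389.99806183390666
brake_lever 0.47 (318, 250) [[0.505 0.046 0.003]]
lever_face 0.48 (319, 246) [[ 0.488 -0.015  0.126]]
lever_end 0.47 (318, 247) [[ 0.486 -0.014  0.119]]
lever_pivot 0.58 (350, 268) [[ 0.571 -0.051  0.026]]
grip_middle 0.68 (346, 266) [[ 0.568 -0.029 -0.   ]]
paste_tin 0.82 (321, 211) [[0.538 0.126 0.083]]
angle_offcut 0.85 (300, 371) [[ 0.361 -0.273  0.006]]
chipping_hammer 0.59 (296, 156) [[0.54  0.429 0.027]]
mask 0.64 232 [ 0.47413097 -0.0738336  -0.00127035] [0.52602172 0.12119347 0.12990527] [ 0.48823605 -0.00956735  0.12411984]
1.1 [ 0.24669129 -0.57424696  0.19388896] [-4.85057275e-06  9.79487848e-01  2.01503240e-01  3.75270619e-06] 0.08513195916922653 [ 0.00999998  0.0201719  -0.273493  ] -0.0187
```

```bash
python3 - <<'E'
import cv2,numpy as np
a=cv2.imread("pics/top0.png")[100:330,190:510]; b=cv2.imread("pics/side0.png")[130:400,200:440]
cv2.imwrite("pics/top0c.png",cv2.resize(a,None,fx=2.5,fy=2.5,interpolation=2)); cv2.imwrite("pics/side0c.png",cv2.resize(b,None,fx=2.2,fy=2.2,interpolation=2))
E
```

```text
(no output)
```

View pics/top0c.png

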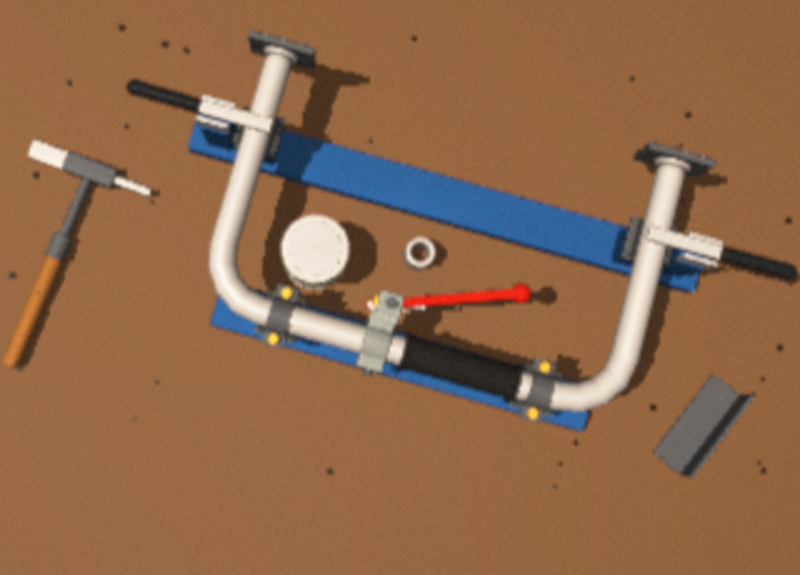

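View pics/side0c.png

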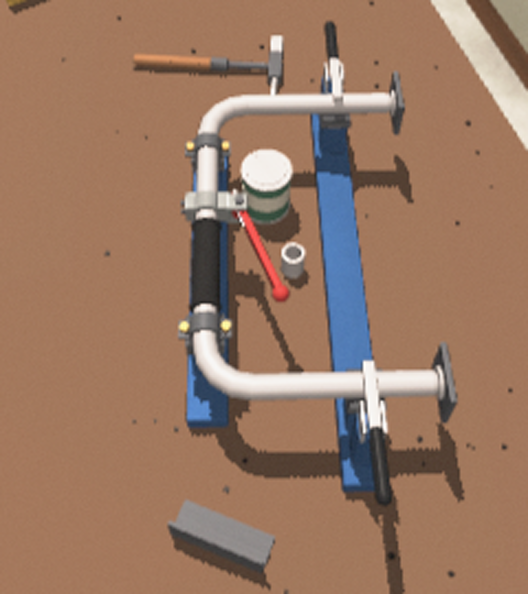

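The top crop shows the lever from its pivot at about (390,300) to its ball at (522,293), which is full-image (346,220) to (399,217). Its outer side faces up in the image (+x world), with the bush and tin on that side but lower. Next I'll fit the lever line.

```bash
cat >> h.py <<'E'
def onplane(c,uv,z):
    K,R,t=info(c); o=-R.T@t; r=(R.T@np.linalg.inv(K)@np.c_[uv,np.ones(len(uv))].T).T
    return o+r*((z-o[2])/r[:,2])[:,None]
def lever(c,im):
    hsv=cv2.cvtColor(im,cv2.COLOR_BGR2HSV); m=((hsv[...,0]<6)|(hsv[...,0]>174))&(hsv[...,1]>190)&(hsv[...,2]>110)
    n,l,st,_=cv2.connectedComponentsWithStats(m.astype(np.uint8)); k=1+np.argmax(st[1:,4])
    v,u=np.nonzero(l==k); P=onplane(c,np.c_[u,v],0.122)[:,:2]
    mu=P.mean(0); d=np.linalg.svd(P-mu)[2][0]; d*=-np.sign(d[1])  # towards free end (-y)
    s=(P-mu)@d; e=mu+d*(s.max()-0.0105); 
    return st[k],mu,d,e,s.max()-s.min()
E
python3 - <<'E'
from h import *
for c in("top","side"):
    st,mu,d,e,L=lever(c,cv2.imread(f"pics/{c}0.png"))
    print(c,st,mu,d,"ball",e,"len",L,"pivot",e-.134*d, "d ang",np.arctan2(d[1],d[0]))
im=cv2.imread("pics/top0.png")
# tube axis: project pivot estimate & jig check
p=e-.134*d
import math
a=math.atan2(d[1],d[0])
for s in(.36,-.36): print("jig -y ang",a+s)
print("bush",onplane("top",[[190+420/2.5,100+252/2.5]],.04),"grip ends",onplane("top",np.array([[190+405/2.5,100+352/2.5],[190+522/2.5,100+380/2.5]]),.12))
E
```

```text
top [ 598  125   38   38 1260] [ 0.68797793 -0.63048501] [ 0.54229976 -0.84018508] ball [ 0.71715815 -0.67569392] len 0.13275170582309925 pivot [ 0.64448998 -0.56310912] d ang -0.9976244170013128Traceback (most recent call last):
  File "<stdin>", line 3, in <module>
  File "h.py", line 16, in lever
    n,l,st,_=cv2.connectedComponentsWithStats(m.astype(np.uint8)); k=1+np.argmax(st[1:,4])
                                                                       ~~~~~~~~~^^^^^^^^^^
    return _wrapfunc(a, 'argmax', axis=axis, out=out, **kwds)
    return bound(*args, **kwds)
ValueError: attempt to get argmax of an empty sequence
```

Another red object fooled the top fit, and the side lever is shaded differently. I'll restrict the search to the network mask region and loosen the colour test.

```bash
python3 - <<'E'
s=open('h.py').read()
s=s.replace('&(hsv[...,1]>190)&(hsv[...,2]>110)','&(hsv[...,1]>175)&(hsv[...,2]>90); r=REG[c]; z=np.zeros_like(m); z[r[1]:r[3],r[0]:r[2]]=1; m&=z')
s+='REG={"top":(320,190,430,250),"side":(290,200,350,280)}\n'
open('h.py','w').write(s)
E
python3 - <<'E'
from h import *
for c in("top","side"):
    im=cv2.imread(f"pics/{c}0.png")
    if c=="side": print(cv2.cvtColor(im,cv2.COLOR_BGR2HSV)[246,316:323].tolist())
    try:
        st,mu,d,e,L=lever(c,im)
        print(c,st,mu,"dir",d,"ball",e,"len",L,"pivot",e-.134*d, "ang",np.arctan2(d[1],d[0]))
    except Exception as x: print(x)
g=onplane("top",np.array([[190+405/2.5,100+352/2.5],[190+522/2.5,100+380/2.5]]),.125)
q=g[1]-g[0]; print("grip ends",g,"ang",np.arctan2(q[1],q[0]))
print("bush",onplane("top",[[190+420/2.5,100+252/2.5]],.04))
E
```

```text
top [351 214  52   9 225] [ 0.48771689 -0.01386581] dir [ 0.0841439  -0.99645361] ball [ 0.49181517 -0.06239863] len 0.12907946783861693 pivot [0.48053988 0.07112615] ang -1.4865528137498356
[[10, 119, 150], [5, 152, 109], [1, 177, 218], [1, 162, 246], [1, 165, 245], [2, 166, 229], [8, 127, 151]]
side [326 261   5   4   9] [ 0.49666966 -0.06994726] dir [-0.92356061 -0.38345248] ball [ 0.5002584  -0.06845725] len 0.011879469983615897 pivot [ 0.62401553 -0.01707462] ang -2.7480610191735098
grip ends [[ 0.4313341   0.05355872  0.125     ]
 [ 0.40438614 -0.06291847  0.125     ]] ang -1.798154304695138
bush [[0.54190284 0.03005384 0.04      ]]
```

The geometry holds up: the grip measures 119.5 mm long, the pivot sits 44 mm from the tube axis (43 expected), and the ball 85–90 mm. I'm going in with shut fingers on the outer side, standing off.

```bash
cat >> h.py <<'E'
PIV=np.array([0.4805,0.0711]); A0=-1.48
def pose(th,off,z=0.098,r=0.09):
    """TCP pose with the tool centre off m outside the blade's centreline, lever pressed by th"""
    a=A0-th; d=np.array([np.cos(a),np.sin(a)]); n=np.array([-d[1],d[0]]); b=a+np.pi/2
    return np.r_[PIV+r*d+off*n,z],np.array([0,np.cos(b/2),np.sin(b/2),0])
E
python3 - <<'E'
from h import *
im=cv2.imread("pics/side0.png")
print(get_state()["time"],[ctrl.ik(*pose(*a)) for a in((0,.05,.26),(0,.05),(.3,.016))])
ctrl.close_gripper(20)
s=get_state(); p=s["tcp_pos"].copy() if hasattr(s["tcp_pos"],"copy") else s["tcp_pos"]
ctrl.movel([p[0],p[1],0.27],max_speed=.3)
ctrl.movep(*pose(0,.05,.26)); P,Q=pose(0,.05); ctrl.movel(P,Q,max_speed=.15)
s=get_state(); print(s["time"],P,s["tcp_pos"],s["contact_force"],s["width"])
for c,x0,y0,x1,y1,f in(("top",300,150,460,260,5),("side",270,170,390,310,4)):
    im,_=vision.grab_frame(c); cv2.imwrite(f"pics/{c}1.png",cv2.resize(im[y0:y1,x0:x1],None,fx=f,fy=f,interpolation=2))
E
```

```text
1.1 [array([ 0.37911542,  0.35479054, -0.57520082,  1.6113041 ,  0.20150207,
        1.23531066, -1.71428242]), array([ 0.23374095,  0.48899601, -0.37531324,  1.86049408,  0.23437569,
        0.83521885, -1.73984994]), array([ 0.24013301,  0.40576819, -0.34586501,  2.01077239,  0.196238  ,
        0.75639267, -2.00318906])]
5.7583 [ 0.53845449 -0.01399569  0.098     ] [ 0.53903375 -0.01391632  0.09873611] [-0.49528784  0.65091673 -0.3670498 ] 0.0001595705268345207
```

View pics/top1.png

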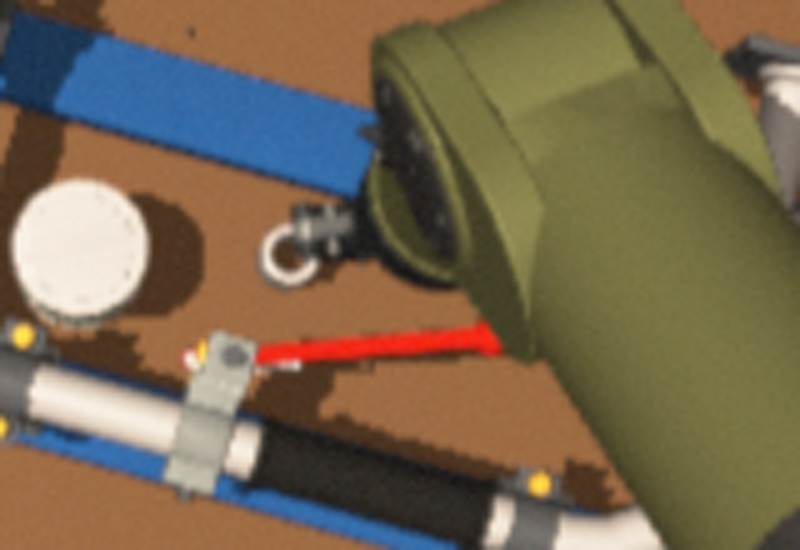

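View pics/side1.png

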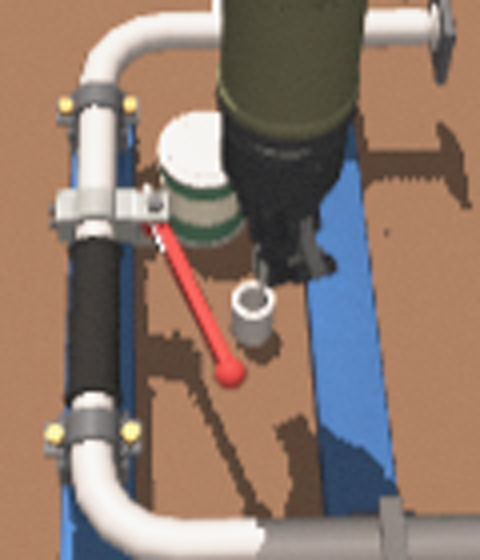

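Side view: the fingers are vertical at about (290,270) in the crop. They sit on the outer side of the lever, above and clear of the bush, with nothing touched. Next I'll find contact, then press along the arc with force checks.

```bash
python3 - <<'E'
from h import *
def F(th,F0):
    a=A0-th+np.pi/2; f=np.array(get_state()["contact_force"])-F0; return f[:2]@[np.cos(a),np.sin(a)], f
print(proj("side",get_state()["tcp_pos"]))
P,Q=pose(0,.030); ctrl.movel(P,Q,max_speed=.06); ctrl.pause(.2)
F0=np.array(get_state()["contact_force"]); off=.022
P,Q=pose(0,off); ctrl.movel(P,Q,max_speed=.03)
while off>.006:
    f,_=F(0,F0)
    if f>1.5: break
    off-=.001; P,Q=pose(0,off); ctrl.movel(P,Q,max_speed=.02)
s=get_state(); print("t",s["time"],"off",off,"F",f,s["tcp_pos"],P)
th=0
if 1.5<f<10:
  while th<.2:
    th+=.05; P,Q=pose(th,off); ctrl.movel(P,Q,max_speed=.03); f,v=F(th,F0)
    print(round(th,3),round(get_state()["time"],2),round(f,2),v.round(1))
    if f>12: break
np.save("st.npy",np.r_[F0,off,th])
E
```

```text
[336.51096119 246.30161938]
t 10.9583 off 0.005999999999999986 F 0.027894031333156363 [ 0.49459464 -0.01798931  0.09802581] [ 0.49463573 -0.01798525  0.098     ]
```

```bash
python3 - <<'E'
from h import *
for c,x0,y0,x1,y1,f in(("side",290,200,370,290,6),):
    im,_=vision.grab_frame(c); cv2.imwrite(f"pics/{c}2.png",cv2.resize(im[y0:y1,x0:x1],None,fx=f,fy=f,interpolation=2))
    cv2.imwrite(f"pics/{c}2full.png",im)
s=get_state(); print(proj("side",s["tcp_pos"]),proj("side",pose(0,0,.124)[0]),proj("side",pose(0,0,.124,.134)[0]),s["contact_force"])
E
```

```text
[321.551      251.67493927] [319.65152708 247.26858391] [326.09855943 260.65686103] [-0.22991139 -0.34832465 -0.04642496]
```

View pics/side2.png

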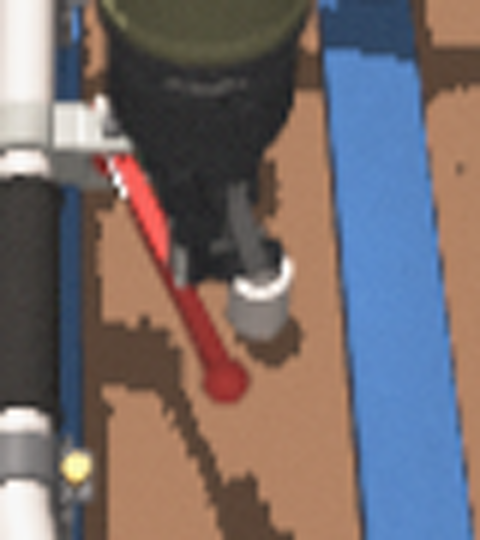

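The side view shows the ball at (328,263). The black finger body looks just to the right of the blade, and the tip seems a few pixels off the predicted TCP (321.5,251.7). I'll check with depth.

```bash
python3 - <<'E'
from h import *
im,d=vision.grab_frame("side")
t=get_state()["tcp_pos"]
v,u=np.mgrid[200:290,290:370]; v=v.ravel();u=u.ravel(); k=d[v,u]>0; P=world("side",np.c_[u,v][k],d[v,u][k]); u=u[k];v=v[k]
for c in range(240,268,2):
    print(c,[(a,*(w*1000).astype(int)) for a,w in zip(u[v==c],P[v==c]) if 312<=a<=338 and a%3==0 and w[2]>.06])
hsv=cv2.cvtColor(im,cv2.COLOR_BGR2HSV)[v,u]
red=((hsv[:,0]<8)|(hsv[:,0]>172))&(hsv[:,1]>170)&(P[:,2]>.09)&(P[:,2]<.14)
R=P[red]; o=np.argsort(R[:,1]); print((R[o][::6]*1000).astype(int).tolist())
print("ball",proj("side",np.r_[pose(0,0,.115,.134)[0]]))
E
```

```text
240 [(np.int64(315), np.int64(484), np.int64(9), np.int64(120)), (np.int64(318), np.int64(483), np.int64(-18), np.int64(161)), (np.int64(321), np.int64(487), np.int64(-32), np.int64(180)), (np.int64(324), np.int64(491), np.int64(-41), np.int64(191)), (np.int64(327), np.int64(492), np.int64(-61), np.int64(220)), (np.int64(330), np.int64(496), np.int64(-71), np.int64(233)), (np.int64(333), np.int64(504), np.int64(-70), np.int64(229)), (np.int64(336), np.int64(511), np.int64(-72), np.int64(228))]
242 [(np.int64(315), np.int64(483), np.int64(7), np.int64(112)), (np.int64(318), np.int64(483), np.int64(-20), np.int64(154)), (np.int64(321), np.int64(484), np.int64(-40), np.int64(183)), (np.int64(324), np.int64(486), np.int64(-57), np.int64(208)), (np.int64(327), np.int64(488), np.int64(-73), np.int64(231)), (np.int64(330), np.int64(495), np.int64(-73), np.int64(228)), (np.int64(333), np.int64(502), np.int64(-75), np.int64(227)), (np.int64(336), np.int64(509), np.int64(-78), np.int64(229))]
244 [(np.int64(318), np.int64(483), np.int64(-20), np.int64(144)), (np.int64(321), np.int64(488), np.i
[... 1269 characters left out ...]
(495), np.int64(-62), np.int64(126)), (np.int64(330), np.int64(503), np.int64(-61), np.int64(121))]
262 [(np.int64(324), np.int64(486), np.int64(-64), np.int64(123)), (np.int64(327), np.int64(493), np.int64(-67), np.int64(125)), (np.int64(330), np.int64(501), np.int64(-68), np.int64(122))]
264 [(np.int64(324), np.int64(485), np.int64(-67), np.int64(119)), (np.int64(327), np.int64(492), np.int64(-71), np.int64(121)), (np.int64(330), np.int64(499), np.int64(-73), np.int64(121))]
266 [(np.int64(327), np.int64(491), np.int64(-73), np.int64(114))]
[[496, -75, 120], [494, -71, 126], [499, -66, 125], [493, -49, 126], [488, -39, 122], [487, -26, 118], [482, 23, 120]]
ball [326.00675631 262.40336457]
```

```bash
python3 - <<'E'
from h import *
s=get_state(); print(s["time"],s["eef_rot"],s["width"],s["tcp_pos"])
for c in("side","top"):
    im,d=vision.grab_frame(c)
    v,u=np.nonzero(d>0); P=world(c,np.c_[u,v],d[v,u]); hsv=cv2.cvtColor(im,cv2.COLOR_BGR2HSV)[v,u]
    for lo in np.arange(.09,.22,.01):
        k=(P[:,2]>lo)&(P[:,2]<=lo+.01)&(abs(P[:,0]-.505)<.06)&(abs(P[:,1]+.02)<.06)&~((hsv[:,1]>150))
        if k.sum(): print(c,round(lo,2),k.sum(),"x",(np.percentile(P[k,0],[5,50,95])*1000).astype(int),"y",(np.percentile(P[k,1],[5,50,95])*1000).astype(int))
    if c=="side": cv2.imwrite("pics/side3.png",cv2.resize(im[205:265,300:350],None,fx=11,fy=10,interpolation=0))
E
```

```text
11.0583 [-2.25167177e-06  9.98970110e-01  4.53730798e-02  4.68487852e-05] 0.00013750766195180794 [ 0.49467121 -0.01798414  0.0980285 ]
side 0.11 20 x [480 485 497] y [-72 -18  36]
side 0.12 27 x [446 489 502] y [-63 -18  38]
side 0.14 10 x [483 487 495] y [-30 -26 -19]
side 0.15 9 x [483 487 489] y [-33 -26 -17]
side 0.16 6 x [483 484 486] y [-26 -24 -17]
side 0.17 5 x [482 483 484] y [-24 -17 -14]
side 0.18 23 x [480 484 498] y [-44 -30   5]
side 0.19 25 x [484 489 499] y [-54 -37 -32]
side 0.2 23 x [477 482 488] y [-63 -35 -12]
side 0.21 22 x [477 480 487] y [-70 -35 -11]
top 0.12 5 x [475 478 480] y [ 3 35 38]
top 0.18 2 x [476 476 476] y [6 7 8]
top 0.19 3 x [478 478 480] y [5 7 7]
top 0.2 6 x [477 479 480] y [10 12 17]
top 0.21 6 x [479 489 497] y [19 22 25]
```

View pics/side3.png

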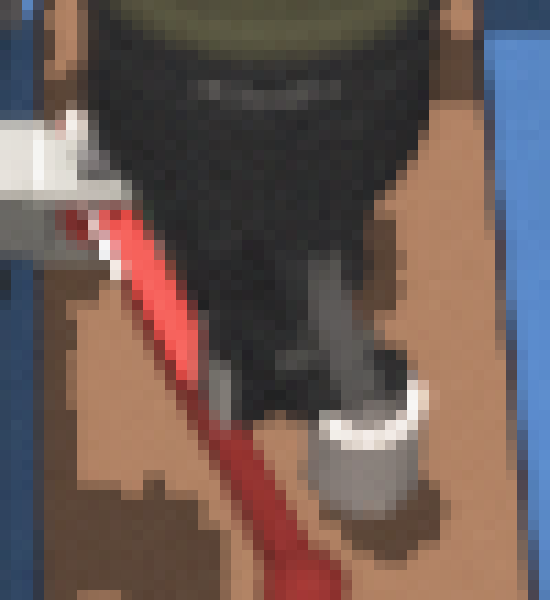

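The evidence: the fingers line up with the TCP in x and y (left edge at x=0.4835, back at y≈-0.032). Their lowest visible points are only at z≈0.14, and no force was felt while they passed over the blade. So the real tip seems to be about 40 mm higher than reported. I'll back off outwards, go lower in a place clear of the bush, and re-measure the tip.

```bash
python3 - <<'E'
from h import *
P,Q=pose(0,.042); ctrl.movel(P,Q,max_speed=.15)
for z in(.098,.070):
    P,Q=pose(0,.042,z); ctrl.movel(P,Q,max_speed=.1)
    im,d=vision.grab_frame("side"); s=get_state(); t=s["tcp_pos"]
    v,u=np.nonzero(d>0); X=world("side",np.c_[u,v],d[v,u])
    k=(abs(X[:,0]-t[0])<.016)&(abs(X[:,1]-t[1])<.022)&(X[:,2]>.045)&(X[:,2]<.2)
    o=np.argsort(X[k,2])[:14]; print(s["time"],t,s["contact_force"],k.sum()); print((np.c_[u[k],v[k],X[k]*1000])[o].astype(int).tolist(), proj("side",t))
cv2.imwrite("pics/side4.png",cv2.resize(im[200:270,295:375],None,fx=8,fy=8,interpolation=2))
E
```

```text
11.85 [ 0.52999249 -0.01487729  0.09806884] [-0.44206551 -0.351714   -0.09900583] 76
[[332, 242, 521, -21, 139], [333, 242, 523, -23, 140], [331, 241, 519, -19, 141], [330, 239, 518, -12, 142], [333, 241, 523, -23, 146], [335, 242, 527, -29, 148], [331, 240, 519, -20, 148], [332, 241, 520, -24, 148], [330, 238, 518, -14, 150], [333, 240, 523, -22, 150], [332, 240, 520, -22, 150], [335, 241, 527, -28, 152], [331, 239, 519, -19, 152], [337, 241, 532, -30, 152]] [333.49599769 247.52670865]
12.3333 [ 0.53063547 -0.01459527  0.07030603] [ 0.41944255  0.25880183 -0.29494221] 96
[[332, 248, 522, -22, 110], [331, 247, 520, -20, 113], [334, 248, 526, -26, 114], [330, 245, 519, -14, 115], [332, 247, 522, -22, 116], [333, 248, 523, -26, 116], [331, 246, 520, -20, 118], [330, 244, 518, -15, 121], [333, 246, 524, -23, 121], [332, 246, 521, -23, 122], [331, 245, 520, -19, 122], [333, 247, 523, -27, 122], [336, 247, 530, -29, 123], [335, 247, 528, -29, 123]] [333.27129462 252.68384589]
```

View pics/side4.png

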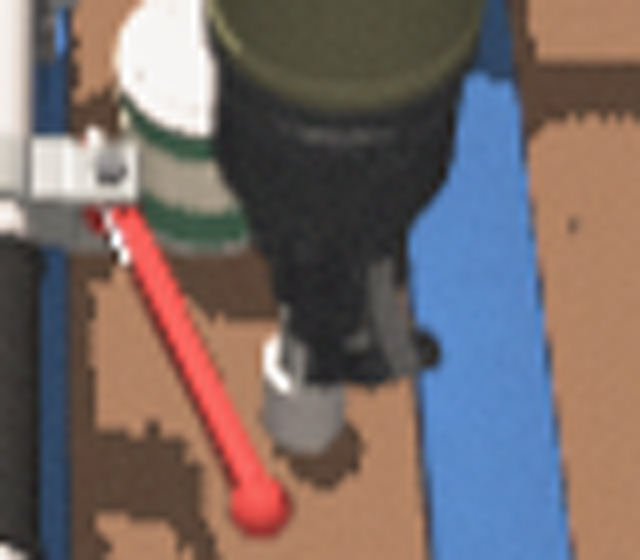

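```bash
python3 - <<'E'
from h import *
im,d=vision.grab_frame("side"); s=get_state()
v,u=np.mgrid[226:252,326:352]; 
X=world("side",np.c_[u.ravel(),v.ravel()],d[v,u].ravel()).reshape(26,26,3)*1000
for r in range(0,26,2): print(226+r,[("%d/%d/%d"%tuple(X[r,c])) if X[r,c,2]>50 else "-" for c in range(0,26,2)])
print(s["qpos"],s["wrist_torque"])
t=s["tcp_pos"]; im,dt=vision.grab_frame("top"); print(proj("top",np.array(t)+[0,0,.04]))
E
```

```text
226 ['515/12/168', '501/-39/245', '505/-41/247', '509/-45/250', '513/-48/252', '517/-50/253', '522/-51/253', '527/-52/252', '532/-50/248', '537/-52/248', '543/-51/244', '-', '-']
228 ['514/10/163', '512/-9/191', '505/-44/241', '509/-46/243', '513/-48/244', '517/-50/245', '522/-51/245', '527/-52/244', '532/-52/242', '537/-52/240', '-', '-', '-']
230 ['-', '512/-10/182', '512/-25/204', '514/-35/217', '520/-32/211', '521/-42/224', '523/-50/234', '527/-53/237', '533/-52/232', '538/-51/230', '-', '-', '-']
232 ['-', '-', '513/-22/191', '513/-36/211', '519/-36/208', '522/-40/213', '523/-51/227', '528/-52/227', '535/-49/219', '538/-53/224', '-', '-', '-']
234 ['-', '-', '513/-23/183', '515/-34/198', '520/-34/196', '522/-43/208', '523/-53/221', '527/-56/224', '533/-54/219', '538/-55/218', '-', '-', '-']
236 ['-', '-', '518/-13/157', '515/-33/187', '522/-31/181', '522/-43/198', '523/-54/214', '527/-56/215', '533/-56/212', '537/-57/213', '-', '-', '-']
238 ['-', '-', '519/-12/146', '516/-32/176', '522/-31/172', '531/-23/157', '534/-29/165', '540/-29/161', '532/-58/207', '537/-59/206', '-', '-'
[... 259 characters left out ...]
26/-62/197', '530/-66/203', '534/-69/204', '539/-69/201', '543/-71/203', '-']
244 ['-', '-', '519/-12/117', '522/-21/128', '518/-44/165', '522/-48/170', '523/-58/184', '524/-69/200', '528/-71/202', '533/-73/202', '537/-74/202', '542/-75/201', '-']
246 ['-', '-', '-', '521/-23/122', '525/-29/129', '521/-51/164', '522/-61/179', '522/-73/198', '527/-75/199', '532/-74/195', '-', '-', '-']
248 ['-', '-', '-', '522/-23/112', '527/-25/113', '-', '-', '-', '-', '-', '-', '-', '-']
250 ['-', '-', '-', '-', '-', '-', '-', '-', '-', '-', '-', '-', '-']
[ 0.34367612  0.54012592 -0.54465136  1.91021212  0.38282803  0.79425861
 -1.89026383] [ 0.0236792  -0.00845585 -0.021849  ]
[378.10005577 202.01502844]
```

Depth shows the finger edge at x≈0.519, 12 mm from the tool axis as expected, and the real tip at about TCP + 0.040 m. The other dark blob is a knuckle at z≈0.2. I'll use TCP z = 0.058 (tip ≈0.098) and probe again.

```bash
cat >> h.py <<'E'
Z=.058
def F(th,F0):
    a=A0-th+np.pi/2; f=np.array(get_state()["contact_force"])-F0; return f[:2]@[np.cos(a),np.sin(a)], f
def go(th,off,v):
    P,Q=pose(th,off,Z); ctrl.movel(P,Q,max_speed=v)
E
python3 - <<'E'
from h import *
go(0,.042,.06); go(0,.026,.06); ctrl.pause(.1)
F0=np.array(get_state()["contact_force"]); off=.020; f=0
go(0,off,.03)
while off>.011:
    f,_=F(0,F0)
    if f>1.5: break
    off-=.001; go(0,off,.02)
s=get_state(); print("t",s["time"],"off",off,"F",f,F(0,F0)[1],s["tcp_pos"])
th=0
if 1.5<f<10:
  while th<.2:
    th+=.05; go(th,off,.03); f,v=F(th,F0)
    print(round(th,3),round(get_state()["time"],2),round(f,2),v.round(1))
    if f>12: break
np.save("st.npy",np.r_[F0,off,th])
E
```

```text
t 14.4 off 0.016999999999999998 F 2.6408124513686526 [ 2.54968611  1.12084559 -1.94140237] [ 0.50636307 -0.01689687  0.05812204]
0.05 14.7 3.69 [ 3.7 -0.4 -2.2]
0.1 15.0 5.37 [ 5.4  1.3 -2.2]
0.15 15.3 5.47 [ 5.6  1.2 -2. ]
0.2 15.6 5.68 [ 5.9  1.8 -2.2]
```

Contact came at the expected offset and the forces match the spring. Now on to the stop, hold, and ease back.

```bash
python3 - <<'E'
from h import *
st=np.load("st.npy"); F0,off,th=st[:3],st[3],st[4]
go(.25,off,.03); th=.25
while th<.36:
    f,v=F(th,F0); print(round(th,3),round(get_state()["time"],2),round(f,2),end=" | ")
    if f>15: break
    th+=.004 if f>8 else .006; go(th,off,.02)
L=[]
for i in range(7):
    ctrl.pause(.2); L.append(round(float(F(th,F0)[0]),1))
s=get_state(); print("\nhold",th,L,F(th,F0)[1],s["tcp_pos"],pose(th,off,Z)[0],s["time"])
im,_=vision.grab_frame("side"); cv2.imwrite("pics/side5.png",cv2.resize(im[200:280,280:360],None,fx=6,fy=6,interpolation=2))
np.save("st.npy",np.r_[F0,off,th])
E
```

```text
0.25 15.9 6.03 | 0.256 16.15 6.54 | 0.262 16.4 6.21 | 0.268 16.65 7.02 | 0.274 16.9 6.93 | 0.28 17.15 6.65 | 0.286 17.4 6.96 | 0.292 17.65 7.14 | 0.298 17.9 6.7 | 0.304 18.15 7.45 | 0.31 18.4 9.49 | 0.314 18.65 10.32 | 0.318 18.9 11.36 | 0.322 19.15 11.43 | 0.326 19.4 13.39 | 0.33 19.65 14.32 | 0.334 19.9 14.46 | 0.338 20.15 15.85 | 
hold 0.3380000000000001 [16.0, 15.9, 15.3, 16.1, 16.0, 15.2, 15.9] [ 15.90403145  -2.00792426 -11.04263357] [ 0.47999164 -0.02036141  0.05853532] [ 0.47496078 -0.02032383  0.058     ] 21.55
```

View pics/side5.png

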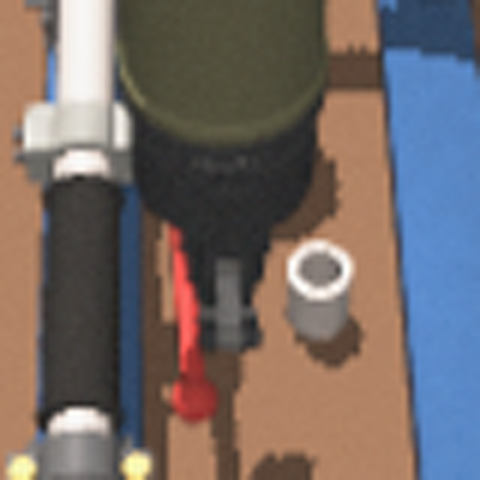

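The picture shows the lever swung to nearly parallel with the grip, ball at about (312,266), bush untouched, fingers on the outer side. The force jumped at th≈0.306 and held at about 16 N for 1.4 s. A -11 N vertical component also appeared. I'll check the lever angle from the ball, then ease back.

```bash
python3 - <<'E'
from h import *
for th in(.24,.28,.30): print(th,proj("side",pose(th,0,.115,.134)[0]).round(1),end=" ")
im,d=vision.grab_frame("side"); hsv=cv2.cvtColor(im,cv2.COLOR_BGR2HSV)
m=((hsv[...,0]<8)|(hsv[...,0]>172))&(hsv[...,1]>150); m[:259]=0; m[275:]=0; m[:,:303]=0; m[:,322:]=0
v,u=np.nonzero(m); print("ball px",u.mean(),v.mean(),u.min(),u.max(),v.min(),v.max())
st=np.load("st.npy"); F0,off,th=st[:3],st[3],st[4]
for t in(.31,.25,.15,.05,0): go(t,off,.02); print(t,round(get_state()["time"],2),F(t,F0)[1].round(1))
go(0,.022,.01); print("off",F(0,F0)[1].round(1)); go(0,.045,.08)
P,Q=pose(0,.045,.2); ctrl.movel(P,Q,max_speed=.15)
ctrl.movep([.40,-.35,.30],Q)
s=get_state(); print(s["time"],s["tcp_pos"],s["contact_force"])
for c in("top","side"):
    im,_=vision.grab_frame(c); cv2.imwrite(f"pics/{c}6.png",im)
    b=cv2.imread(f"pics/{c}0.png")
a=cv2.imread("pics/top0.png")[120:310,190:500];b=cv2.imread("pics/top6.png")[120:310,190:500]
cv2.imwrite("pics/cmp.png",cv2.resize(np.vstack([b,cv2.absdiff(a,b)]),None,fx=1.55,fy=1.55))
REG["top"]=(340,200,402,240); print(lever("top",cv2.imread("pics/top6.png"))[1:])
E
```

```text
0.24 [314.2 265.2] 0.28 [312.1 265.5] 0.3 [311.1 265.5] ball px 311.8333333333333 264.48333333333335 309 315 259 269
0.31 21.93 [ 8.5  0.  -3.1]
0.25 22.35 [ 6.9  1.  -1.3]
0.15 22.96 [ 5.7  1.3 -0.3]
0.05 23.57 [ 4.7 -1.1  3.9]
0 23.94 [3.4 0.4 3.6]
off [-0.7  1.3  0.6]
27.5333 [ 0.40086881 -0.34859785  0.29969843] [ 0.50330823  0.19573084 -1.44927979]
(array([ 0.48771537, -0.01365283]), array([ 0.08499308, -0.99638154]), array([ 0.4917027 , -0.06039667]), np.float64(0.12707586887659256))
```

View pics/cmp.png

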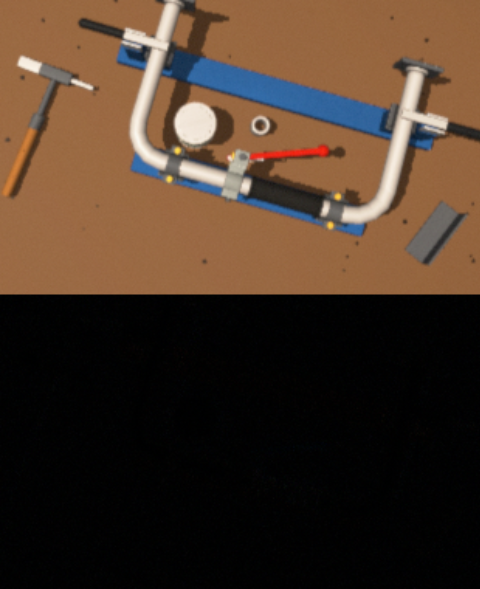

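The top view matches the starting picture: the difference image is black, the lever angle is back to its start value, and all four loose things are unmoved. Handing in.

```bash
python3 -c "
from h import *
a=get_state()['tcp_pos'];print(a,proj('top',a),np.abs(cv2.imread('pics/top6.png').astype(int)-cv2.imread('pics/top0.png')).max(2).__gt__(40).sum())
ticket.close_job()"
```

```text
[ 0.40091683 -0.34854979  0.29974351] [548.36671477 254.00739267] 11230
the job is handed in; nothing more can be done
```

I pressed the brake lever to its stop with the outside of the shut fingers, held it there, eased it back to rest and moved the arm clear. The job is handed in; no verdict was reported.

- **Press:** the resistance rose from 3–4 N to about 7 N, then climbed sharply at about 0.305 rad. I held it at about 16 N for 1.4 s. The ball's position in the picture gave a lever angle of about 0.29 rad, so it was on its stop. The lever came up short of the grip, with a visible gap.
- **Return:** the fingers stayed on the lever all the way out, moving at about 0.2 rad/s. The force fell steadily to 3.4 N and then to nothing.
- **Final check:** the top picture around the handle matches the one from the start. The lever line is within 0.001 rad of its first angle, and no loose thing visibly moved. The job took about 28 s of robot time, and the arm ended clear at z = 0.30 m.

Two things disagreed along the way:
- **Finger height:** the real fingertips appeared about 40 mm higher than the reported tool position. My first approach therefore passed over the blade without touching it, and I corrected the height from the depth picture.
- **Vertical force:** the wrist also read about -11 N vertically during the hold. I did not find out why, and it went away on release.

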